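# Set the inspection camera's height and hold a copper ring up to it

## Robot

A 6-joint arm with a two-finger parallel gripper is mounted at the origin on the work surface. World frame = base frame: x ahead of the robot, y to its left, z up, the work surface at z = 0. Lengths are in m, angles in degrees, forces in N, time in s.
With the tool pointing down it reaches from about 0.4 to 0.825 m from the base axis. Payload 7 kg.
Tool frame: the origin (TCP) lies midway between the tips of the shut fingers; the grasp point (between the pads) lies 19 mm behind it (hold_point_z is the distance from the TCP to the grasp point, in m); z points along the fingers, y is the line along which they close (so a half turn about z gives the same grasp; the last joint's range is limited). The gripper opens to 88 mm and grips with 3 to 60 N. Pads are 19 mm wide; open, the fingers measure 130 mm over their backs; the gripper's body (78 mm by 193 mm) begins 47 mm behind the grasp point.
Start: joints at [-48.237, 20.546, 0.682, 0, -70.136, -16.507], TCP at [0.288, -0.61, 0.227] pointing down, gripper open.
Joint ranges: [-176.03, 176.03], [-82.01, 121.73], [-58.28, 71.71], [-173.87, 95.51], [-174.79, -0.11], [-173.66, 173.66]. Speed limits (degrees/s): [136.94, 136.94, 172.46, 180, 180, 180].

## Interface

Orientations are given as [roll, pitch, yaw] about the fixed x, y, z axes, in that order (R = Rz(yaw) Ry(pitch) Rx(roll)).
In Python, from plant import get_state, capture, close_job, hold_point_z gives the robot as it stands.
- The arm moves only by the shell command python3 -m inch 'ROWS' [FORCE]. ROWS is text: rows parted by semicolons, each of 5 numbers parted by spaces: the shift along the tool's x, y, z normalised to -1 to 1, where 1 is 0.15 m, then the turn about the tool's z normalised to -1 to 1, where 1 is 360 degrees, then the opening, from 0 (shut) to 1 (fully open). In form: tx ty tz spin grip; .... A call has exactly 8 rows; each row shifts and turns the commanded pose from where the row before left it, along the tool's axes as they then stand; what a row does not reach is not made up. A row lasts 1/8 s, in which the tool goes at most 62.5 mm and 10.7 degrees, less where a joint would pass 70% of its speed; a pose out of reach is approached as far as the arm can. A call with a number of a shift or a turn outside -1 to 1 is refused whole. A call with a gripper value outside its range is refused whole. The fingers move at their own pace and stop on an object; FORCE is the grip in N (left out, the last holds). Time passes only in rows, so rows that do not move let the fingers close, or fill a call up. It gives the time, the measured TCP pose, the force, the opening and the grip force at its end, in the units of the state.
- get_state(): the state, without advancing time (a new reading comes with each control period).
- capture(name): name is "scene" or "top" or "wrist"; returns a dict with "color" (480x640x3 uint8, blue, green, red), "mtx" (3x3 intrinsics, pixels), "dist_coeffs" ([k1, k2, p1, p2, k3] as OpenCV has them; the pictures are not rectified), "R" (3x3) and "t" (3): a world point X has camera coordinates R X + t. Camera axes: x right, y down, z forward; pixel columns grow to the right and rows downward; lengths in m; the calibration is good to about 2 mm. A picture is of the moment at which its call begins. There is no depth.
- close_job(): hands the job in; it is judged then, once.
The state is a dict: "time_s": time; "joints": joint angles; "qd": joint speeds; "joint_torque": joint torques, N m; "tcp_pos": TCP position; "eef_rot": TCP orientation; "contact_force": force on the tool from outside, world axes, zero at the start; "moment": the same for the moment, N m; "gripper_width": finger opening in m; "gripper_force": force on a finger pad.
Only numpy, scipy, OpenCV 4.12 (cv2) and the standard library are available. Lean on these libraries where they do the work, as an engineer would, in place of code of your own. Each camera call takes 0.05 s, during which the arm holds its last target. There are 200 camera calls.

## Task

First turn the black handwheel on top of the inspection stand clockwise until the camera carriage's pointer is level with the dark steel clip on the column's scale, and take the hand off the wheel. Then lift the largest of the three copper rings out of the rack and hold it up to the camera: centred on the lens axis, 120 mm in front of the lens, its flat face square to the lens (the camera looks slightly downwards). Finish while still holding the ring there, still and free of everything else; do not bump the camera, and leave the other rings and the things on the bench where they are.

Things in the scene. Friction and masses are not known exactly. Their poses are not given: they have to be found in the camera images.
- stand: Fixed inspection stand: grey base plate 130 x 140 x 14 mm, an aluminium column (30 x 50 mm) 265 mm tall, a camera on a carriage on the lens side, a handwheel on top. Origin: on the bench, under the handwheel's axis; z up; x points horizontally the way the camera looks; the column stands at x = -60 to -30 mm, from y = -25 to 25 mm.
- handwheel (a joint): Turn of the handwheel in rad about its vertical axis: 0 at the start (upper end stop), growing clockwise seen from above, end stop at 5.6. A screw couples it to the carriage: each rad clockwise lowers the camera by 6.4 mm (40 mm a turn). It takes about 0.1 N m and stays where it is left.
- wheel_center (a point): Centre of the handwheel's rim, on its axis at mid-height (300 mm above the bench). The wheel is a round black ribbed disc, 60 mm in diameter and 18 mm thick, axis vertical, with a white mark on top; it is gripped from above across its diameter. 26 mm are free between the underside of the rim and the column's top plate (which is 50 mm wide in the stand's y).
- pointer (a point): The carriage's pointer: middle of the tip of the flat brass tongue (4 mm high) on the carriage's +y side in the stand's frame (the side away from the robot, roughly +x). It rises and falls with the camera.
- clip: Steel clip on the column's scale, on the same side as the pointer: a dark bar 24 x 18 x 7 mm; origin at its centre. It marks the height to which the pointer is to be brought: pointer and clip level when both centres are at the same height. It starts 16 to 28 mm below the pointer.
- camera: The inspection camera: black housing 55 x 46 x 46 mm and a dark round lens barrel of 36 mm diameter and 25 mm length. Origin at the middle of the housing's rear face; its x axis is the optical axis, pointing out of the lens and about 15 degrees (0.26 rad) downwards. It moves only up and down, with the handwheel.
- lens (a point): Centre of the lens's front glass, on the optical axis, 80 mm from the camera's origin; x axis = optical axis, pointing outwards.
- focus (a point): The point on the optical axis 120 mm in front of the lens where the ring's centre belongs; x axis = optical axis. It moves with the camera.
- rack: Fixed rack, 90 x 210 mm base; three places 62 mm apart along its y axis (at y = -62, 0 and 62 mm). In each, one ring stands on edge on two rails between two upright aluminium plates (12 mm apart, 60 mm wide along x, tops 46 mm above the bench). Origin: centre of its underside on the bench.
- ring_large: The largest ring, the one to show: solid copper, flat, outer diameter 80 mm, hole 52 mm, 10 mm thick, about 0.26 kg. Origin at its centre; its y axis is the ring's axis (normal to the flat faces). In the rack it stands on edge, centre 56 mm and top 96 mm above the bench, axis along the rack's y. Which place it has varies.
- ring_medium: Copper ring, outer diameter 66 mm, hole 40 mm, 10 mm thick, standing in the same rack; stays there. Origin at its centre, y = its axis.
- ring_small: Copper ring, outer diameter 54 mm, hole 30 mm, 10 mm thick, standing in the same rack; stays there. Origin at its centre, y = its axis.
- carton_a: White carton 70 x 100 x 55 mm on the far part of the bench; origin under its centre.
- carton_b: White carton 70 x 90 x 50 mm on the far part of the bench; origin under its centre.
- tin: Closed aluminium tin, 72 mm diameter, 85 mm tall; origin under its centre.
- caliper: Steel caliper lying flat, 170 mm long, up to 60 mm wide over its jaws, 10 mm high; origin under the middle of its bar.
- washer_tray: Low grey tray 100 x 70 x 24 mm holding small copper washers, between rack and stand; origin under its centre.
- bush: Copper bush (short tube) standing upright, 44 mm diameter, 30 mm tall; origin under its centre.
Things that resemble listed ones, but are neither listed nor needed, are in the scene too. Leave any blue, turquoise or white look-alike of the ring_large alone.

How it is judged:
By the outcome, as a careful person would: the job done as asked, in the order asked, and still so for the second after the job is handed in, while the arm keeps its last pose, push and grip.
It also fails if it takes over 72 s, if anything falls off the work surface, if the arm or the gripper's body presses on something with over 40 N, if the wrist force passes 120 N, or if a joint passes its speed limit or range.

## Working session

There is one attempt and no reset: what is moved stays moved. The work goes in short steps, Python scripts to look and compute and a shell command to move; the robot and the scene stay as the last step left them, time stands still between calls to the robot, and variables do not carry over. Pictures are saved under pics/ and viewed, at most 10 in all, crops included, and the job is handed in when it is done.

```bash
mkdir -p pics; ls
python3 - <<'E'
from plant import get_state,capture,hold_point_z
import cv2,pickle
print(hold_point_z, get_state())
for n in("scene","top","wrist"):
    c=capture(n);cv2.imwrite(f"pics/{n}0.png",c["color"]);pickle.dump(c,open(f"pics/{n}0.pkl","wb"))
    print(n,c["mtx"].round(1).tolist(),c["dist_coeffs"],c["R"].round(3).tolist(),c["t"].round(3), (-c["R"].T@c["t"]).round(3))
E
```

```text
pics
0.0188 {'time_s': 0.0, 'joints': array([-4.82365508e+01,  2.05915505e+01,  6.33173267e-01, -1.96524506e-02,
       -7.01356584e+01, -1.65066689e+01]), 'qd': array([-0.01494304,  0.04910356,  0.00138922,  0.07566612,  0.03760074,
        0.13950923]), 'joint_torque': array([-7.88811303e-04, -5.82711804e+01,  2.93048912e+01,  6.99688956e+00,
        6.85538747e-03, -1.83685670e-04]), 'tcp_pos': array([ 0.28776511, -0.61004159,  0.22561829]), 'eef_rot': array([ 1.79904590e+02, -9.00750935e-03, -1.54749905e+02]), 'contact_force': array([-0.71881652, -0.4494767 , -0.81994275]), 'moment': array([-0.04024678, -0.00549836, -0.0205606 ]), 'gripper_force': 0.0, 'gripper_width': 0.08747627153870209}
scene [[502.7, 0.0, 315.4], [0.0, 502.7, 234.9], [0.0, 0.0, 1.0]] [-0.13902642  0.          0.          0.          0.        ] [[0.43, 0.902, -0.023], [0.546, -0.281, -0.789], [-0.719, 0.327, -0.614]] [-0.209 -0.165  1.608] [ 1.335 -0.384  0.852]
top [[617.2, 0.0, 314.3], [0.0, 617.2, 245.8], [0.0, 0.0, 1.0]] [-0.04937098  0.          0.          0.          0.        ] [[-0.008, -1.0, 0.001], [-0.991, 0.008, -0.136], [0.136, -0.002, -0.991]] [-0.03   0.61   1.566] [ 0.391 -0.032  1.635]
wrist [[342.9, 0.0, 317.9], [0.0, 342.9, 241.1], [0.0, 0.0, 1.0]] [-0.03033966  0.          0.          0.          0.        ] [[-0.426, 0.905, 0.002], [0.872, 0.41, 0.269], [0.243, 0.116, -0.963]] [ 0.674 -0.034  0.389] [ 0.222 -0.641  0.383]
```

View pics/scene0.png

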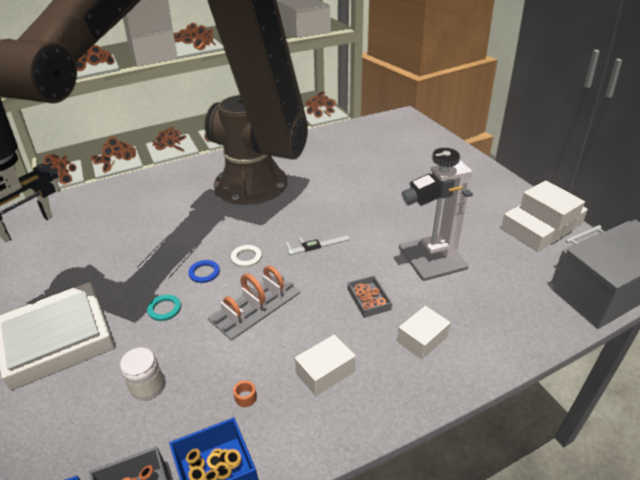

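View pics/top0.png

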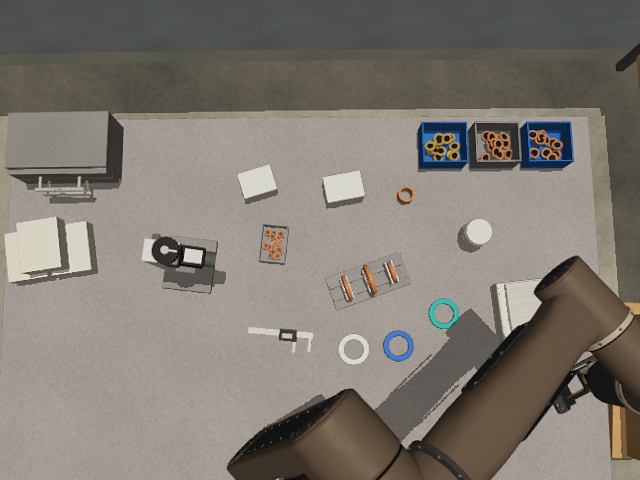

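Scene view: stand at about (440,215) with wheel at (446,157), camera (420,190), rack (255,300) with rings at (232,308), (253,290), (273,276). Top view: wheel (166,250), rack (368,281), large ring probably the middle one. I'll zoom in.

```bash
cat > h.py <<'E'
import numpy as np,cv2,pickle
from plant import get_state,capture
from scipy.spatial.transform import Rotation as Rot
def snap(n,tag):
    c=capture(n);cv2.imwrite(f"pics/{tag}.png",c["color"]);pickle.dump(c,open(f"pics/{tag}.pkl","wb"));return c
def load(tag): return pickle.load(open(f"pics/{tag}.pkl","rb"))
def ray(c,p):
    u=cv2.undistortPoints(np.array(p,float).reshape(-1,1,2),c["mtx"],c["dist_coeffs"]).reshape(-1,2)
    d=np.c_[u,np.ones(len(u))]@c["R"]; return -c["R"].T@c["t"], d/np.linalg.norm(d,axis=1,keepdims=True)
def onz(c,p,z):
    o,d=ray(c,p); return o+d*((z-o[2])/d[:,2])[:,None]
def onplane(c,p,q,n):
    o,d=ray(c,p); return o+d*(((q-o)@n)/(d@n))[:,None]
def tri(c1,p1,c2,p2):
    o1,d1=ray(c1,[p1]);o2,d2=ray(c2,[p2]);d1=d1[0];d2=d2[0]
    s=np.linalg.lstsq(np.c_[d1,-d2],o2-o1,rcond=None)[0]
    a=o1+s[0]*d1;b=o2+s[1]*d2; return (a+b)/2,np.linalg.norm(a-b)
def proj(c,X):
    return cv2.projectPoints(np.array(X,float).reshape(-1,1,3),cv2.Rodrigues(c["R"])[0],c["t"],c["mtx"],c["dist_coeffs"])[0].reshape(-1,2)
def crop(c,x,y,w,h,k): return cv2.resize(c["color"][y:y+h,x:x+w],None,fx=k,fy=k,interpolation=cv2.INTER_CUBIC)
E
python3 - <<'E'
from h import *
s=load("scene0");t=load("top0")
a=crop(s,395,140,80,60,5);b=crop(s,205,260,100,75,4);c=crop(t,135,225,100,75,4);d=crop(t,320,245,100,75,4)
cv2.imwrite("pics/z0.png",np.vstack([np.hstack([a,b]),np.hstack([c,d])]))
E
```

```text
(no output)
```

View pics/z0.png

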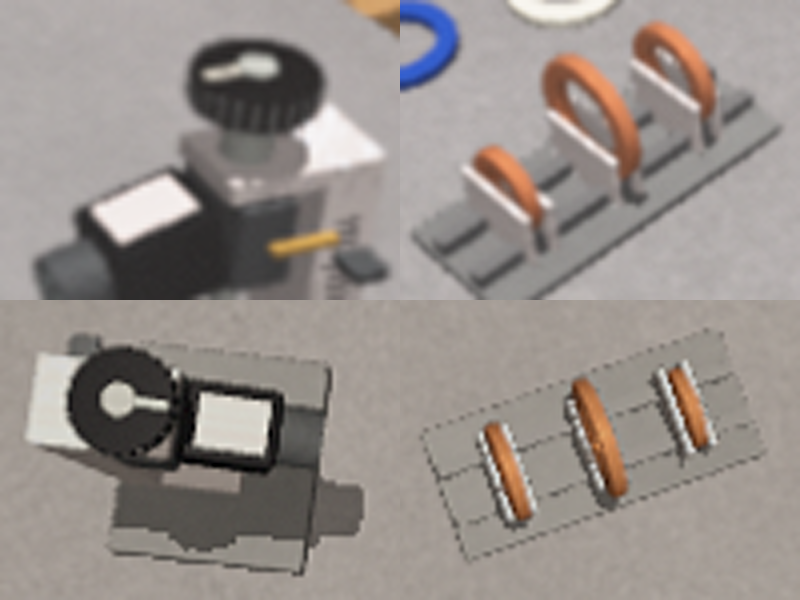

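Zoom (crop top-left: scene ×5, top-left origin (395,140)): wheel top centre at crop (256,80), brass pointer tip (340,237), dark clip (362,262). Top-right/bottom-right: the large ring is in the middle place, the small one lies on the left in the scene view and the medium one on the right. Base plate and rack corners are readable in the two top-view crops.

Run:
```python
from h import *
s=load("scene0");t=load("top0")
T=lambda p,o=(135,225),k=4,b=(0,300):[(p[0]-b[0])/k+o[0],(p[1]-b[1])/k+o[1]]
w,e=tri(t,T((122,402)),s,[256/5+395,80/5+140]);print("wheel",w,e, onz(t,[T((122,402))],.309))
P=onz(t,[T((110,548)),T((302,572)),T((330,365))],.014);print("base",P.round(3))
for a,b in((0,1),(1,2)): d=P[b]-P[a];print(np.degrees(np.arctan2(d[1],d[0])),np.linalg.norm(d))
r=[T(p,(320,245),4,(400,300)) for p in((420,432),(715,330),(768,455),(468,562))]
Q=onz(t,r,.008);print("rack",Q.round(3),Q.mean(0))
for a,b in((0,1),(3,2),(1,2),(0,3)): d=Q[b]-Q[a];print(np.degrees(np.arctan2(d[1],d[0])),np.linalg.norm(d))
# copper ring blob in top
for n,c,R in(("top",t,(320,245,420,320)),("scene",s,(205,260,305,335))):
    h=cv2.cvtColor(c["color"],cv2.COLOR_BGR2HSV);m=cv2.inRange(h,(3,110,60),(18,255,255));mm=np.zeros_like(m);mm[R[1]:R[3],R[0]:R[2]]=m[R[1]:R[3],R[0]:R[2]]
    for q in cv2.findContours(mm,0,2)[0]:
        if cv2.contourArea(q)>20: print(n,cv2.contourArea(q),cv2.boundingRect(q),cv2.minAreaRect(q))
for nm,c in(("ptr",(340,237)),("clip",(362,262))): print(nm,ray(s,[[c[0]/5+395,c[1]/5+140]])[1])
```

```text
wheel [0.56698722 0.29132307 0.30307443] 0.0027938989668320545 [[0.5654284  0.28866905 0.309     ]]
base [[0.507 0.366 0.014]
 [0.491 0.239 0.014]
 [0.628 0.222 0.014]]
-97.46673374404357 0.12815228305610765
-6.949459323650807 0.1382213194988517
rack [[ 0.528 -0.063  0.008]
 [ 0.594 -0.259  0.008]
 [ 0.511 -0.292  0.008]
 [ 0.442 -0.093  0.008]] [ 0.51904398 -0.17688618  0.008     ]
-71.39836147234186 0.20767729240810762
-71.01096285449538 0.2105766060322641
-158.50858852662262 0.08972539742036612
-160.37322362813293 0.09104965121762852
top 80.0 (341, 276, 12, 24) ((346.5, 287.5000305175781), (24.665767669677734, 4.427188873291016), 71.56505584716797)
top 140.5 (363, 265, 14, 29) ((369.77398681640625, 278.8972473144531), (30.079574584960938, 6.203181266784668), 69.44395446777344)
top 69.0 (387, 262, 10, 20) ((391.8448181152344, 271.362060546875), (20.240793228149414, 5.013774394989014), 68.19859313964844)
scene 96.5 (224, 297, 16, 19) ((233.25003051757812, 305.2500305175781), (21.92030906677246, 7.0710673332214355), 45.0)
scene 188.5 (241, 274, 24, 30) ((253.75003051757812, 287.2500305175781), (32.526912689208984, 13.435029029846191), 45.0)
scene 116.5 (264, 266, 19, 23) ((274.95135498046875, 275.7698974609375), (25.399465560913086, 10.442001342773438), 41.18592834472656)
ptr [[-0.61353434  0.5941997  -0.52009839]]
clip [[-0.60359223  0.59829752 -0.52698814]]
```

```bash
cat >> h.py <<'E'
def plan(x,y,z,yaw=None):
    s=get_state();psi=np.radians(s["eef_rot"][2]);d=np.array([x,y,z])-s["tcp_pos"]
    c,n=np.cos(psi),np.sin(psi)
    print("units",np.round(np.array([d[0]*c+d[1]*n,d[0]*n-d[1]*c,-d[2]])/.15,3), "spin",None if yaw is None else round(-(((yaw-s["eef_rot"][2])+180)%360-180)/360,4),"t",s["time_s"],"j",s["joints"].round(1))
E
python3 -m inch '0 0 -.11 -.028 1;0 0 -.11 -.028 1;0 0 -.11 -.028 1;0 0 -.11 -.028 1;0 0 -.11 -.028 1;0 0 -.11 -.028 1;0 0 -.11 -.028 1;0 0 -.11 -.028 1' 20
python3 -m inch '0 0 0 -.0257 1;0 0 0 -.0257 1;0 0 0 -.0257 1;0 0 0 -.0257 1;0 0 0 -.0257 1;0 0 0 -.0257 1;0 0 0 -.0257 1;0 0 0 -.0257 1'
python3 -c "
from h import *
plan(.69,.32,.355,0)"
```

```text
time_s: 1.15
tcp_pos: [0.2879, -0.6103, 0.3587]
eef_rot: [180.0, 0.0, -73.8]
contact_force: [0.8, 0.0, 0.3]
gripper_width: 0.0877
gripper_force: 0.0
time_s: 2.15
tcp_pos: [0.2879, -0.6103, 0.3581]
eef_rot: [-180.0, 0.0, 0.2]
contact_force: [-0.2, -0.8, 0.1]
gripper_width: 0.0876
gripper_force: 0.0
units [ 2.704 -6.192  0.021] spin 0.0006 t 2.15 j [-48.2  17.9  13.6  -0.  -85.7 138.5]
```

```bash
for i in 1; do
python3 -m inch '.113 -.258 0 0 1;.113 -.258 0 0 1;.113 -.258 0 0 1;.113 -.258 0 0 1;.113 -.258 0 0 1;.113 -.258 0 0 1;.113 -.258 0 0 1;.113 -.258 0 0 1' >/dev/null
python3 -m inch '.113 -.258 0 0 1;.113 -.258 0 0 1;.113 -.258 0 0 1;.113 -.258 0 0 1;.113 -.258 0 0 1;.113 -.258 0 0 1;.113 -.258 0 0 1;.113 -.258 0 0 1'
python3 -m inch '.113 -.258 .06 0 1;.113 -.258 .06 0 1;.113 -.258 .06 0 1;.113 -.258 .06 0 1;.113 -.258 .06 0 1;.113 -.258 .06 0 1;.113 -.258 .06 0 1;.113 -.258 .06 0 1'
done
python3 - <<'E'
from h import *
plan(.69,.32,.285,0)
w=snap("wrist","w1");cv2.imwrite("pics/w1b.png",w["color"])
E
```

```text
time_s: 4.15
tcp_pos: [0.5603, 0.0097, 0.3584]
eef_rot: [-180.0, 0.0, -0.1]
contact_force: [-0.0, -0.1, 0.4]
gripper_width: 0.0875
gripper_force: 0.0
time_s: 5.15
tcp_pos: [0.6965, 0.3189, 0.2858]
eef_rot: [180.0, 0.0, -0.1]
contact_force: [-0.7, -0.3, -0.8]
gripper_width: 0.0879
gripper_force: 0.0
units [-0.044 -0.007  0.005] spin -0.0002 t 5.15 j [ 39.1  28.1  19.9  -0.  -81.9  50.8]
```

View pics/w1b.png

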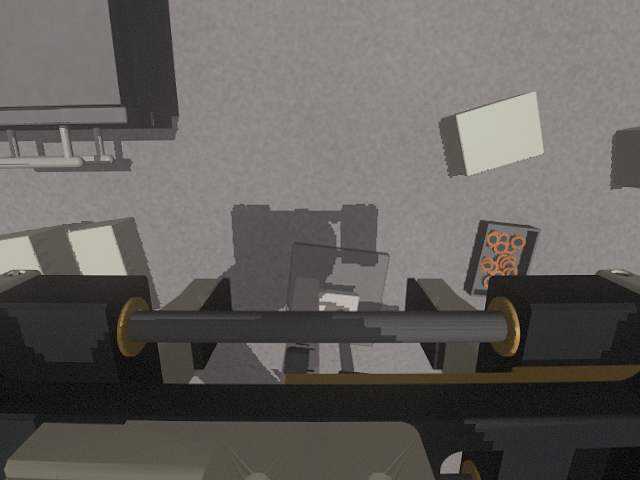

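The gripper hides the lower half of the wrist picture; the stand base shows at (340,300), the pointer is hidden. I turn the wrist so the pointer is seen sideways.

```bash
python3 -m inch '.17 .23 0 0 1;.17 .23 0 -.01 1;0 0 0 -.028 1;0 0 0 -.028 1;0 0 0 -.028 1;0 0 0 -.028 1;0 0 0 -.028 1;0 0 0 -.028 1'
python3 -m inch '0 0 0 -.028 1;0 0 0 -.028 1;0 0 0 0 1;0 0 0 0 1;0 0 0 0 1;0 0 0 0 1;0 0 0 0 1;0 0 0 0 1'
python3 - <<'E'
from h import *
plan(.745,.25,.29,90)
w=snap("wrist","w2");print(proj(w,[[.60,.325,.24],[.566,.289,.3]]))
E
```

```text
time_s: 6.2
tcp_pos: [0.7469, 0.2486, 0.286]
eef_rot: [-180.0, 0.0, 64.3]
contact_force: [-1.0, 0.1, -0.2]
gripper_width: 0.0873
gripper_force: 0.0
time_s: 7.2
tcp_pos: [0.7471, 0.2487, 0.2865]
eef_rot: [-180.0, -0.0, 84.1]
contact_force: [0.6, -0.4, -0.2]
gripper_width: 0.0875
gripper_force: 0.0
units [ 0.007 -0.015 -0.023] spin -0.0163 t 7.2 j [ 32.5  30.3  23.6  -0.  -83.3 141.6]
[[ 59.35299408 168.52351511]
 [-76.74155224 264.56784992]]
```

View pics/w2.png

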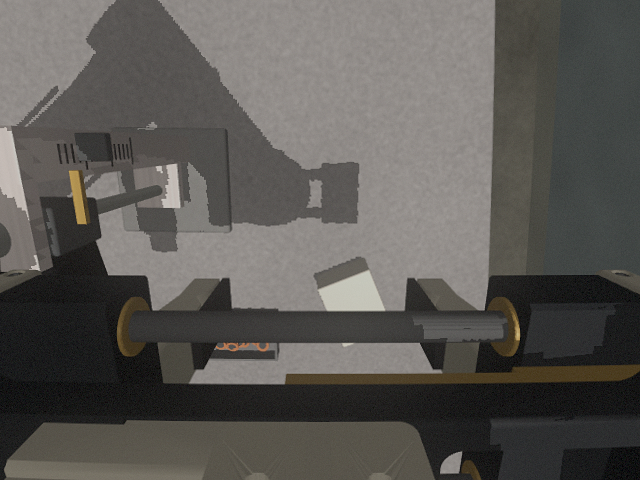

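Wrist picture: brass pointer at (77,195), tip near (74,171); dark clip at (93,147) between the scale ticks; stand's base (175,185).

Run:
```python
from h import *
w=load("w2");s=load("scene0")
a=crop(w,45,115,80,110,5);b=crop(s,440,170,40,40,10);a=cv2.copyMakeBorder(a,0,0,0,0,0)
cv2.imwrite("pics/z1.png",np.hstack([a,cv2.copyMakeBorder(b,0,150,0,0,0)]))
P,e=tri(w,[73.5,171],s,[463,187.4]);C,e2=tri(w,[93,147],s,[467.4,192.4]);print(P,e,C,e2)
```

```text
[0.60452982 0.32294397 0.23331302] 0.001893179652166059 [0.60921028 0.336126   0.21751404] 0.00034321033301514746
```

View pics/z1.png

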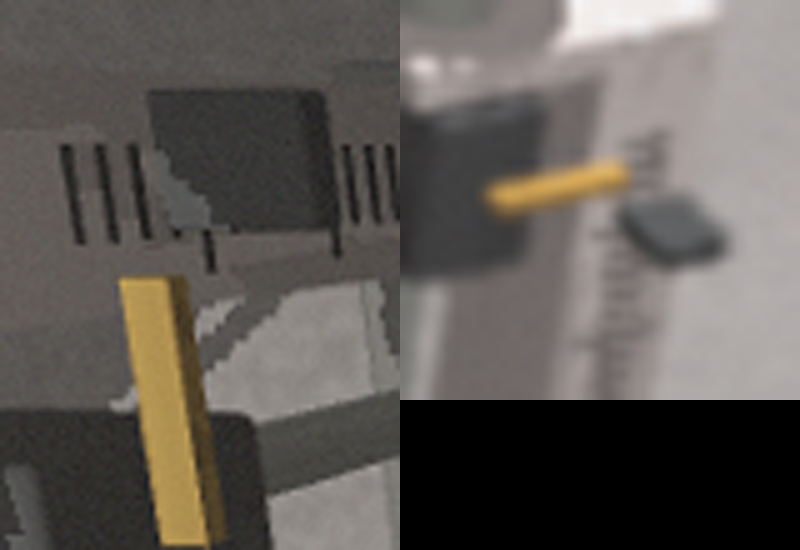

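Zoom: pointer tip silhouette centre at crop (153,279) and clip silhouette centre (246,161) in the wrist part; (627,175) and (675,231) in the scene part.

Run:
```python
from h import *
w=load("w2");s=load("scene0")
W=lambda x,y:[(x+.5)/5-.5+45,(y+.5)/5-.5+115]
S=lambda x,y:[(x-400+.5)/10-.5+440,(y+.5)/10-.5+170]
h=cv2.cvtColor(w["color"],cv2.COLOR_BGR2HSV);print()
P,e=tri(w,W(153,279),s,S(627,175));C,e2=tri(w,W(246,161),s,S(675,231));print(P,e,C,e2,P-C)
ys=np.array([np.cos(np.radians(-7.2)),np.sin(np.radians(-7.2)),0]);xs=np.array([ys[1],-ys[0],0]);o=np.array([.566,.289,0])
for q in(P,C):print((q-o)@xs,(q-o)@ys)
for yp in(.034,.036,.038):
  for yc in(.034,.036):
    a=onplane(w,[W(153,279)],o+ys*yp,ys)[0];b=onplane(w,[W(246,161)],o+ys*yc,ys)[0];print(yp,yc,a[2],b[2],a[2]-b[2])
```

```text
[0.60360998 0.32275809 0.23257923] 0.0008039084461450582 [0.60857431 0.33616496 0.21617989] 0.0009759540394183811 [-0.00496434 -0.01340688  0.01639935]
-0.03820567591921552 0.033082398775562814
-0.05212903018767609 0.03632726364121651
0.034 0.034 0.23324607242860332 0.21174719352292468 0.021498878905678642
0.034 0.036 0.23324607242860332 0.21487121413313776 0.018374858295465563
0.036 0.034 0.23608077239485198 0.21174719352292468 0.024333578871927303
0.036 0.036 0.23608077239485198 0.21487121413313776 0.021209558261714223
0.038 0.034 0.23891547236110086 0.21174719352292468 0.027168278838176185
0.038 0.036 0.23891547236110086 0.21487121413313776 0.024044258227963106
```

```bash
python3 -m inch '0 0 -.25 0 1;0 0 -.25 0 1;0 0 -.25 0 1;0 0 0 0 1;0 0 0 0 1;0 0 0 0 1;0 0 0 0 1;0 0 0 0 1' 25
python3 -c "
from h import *
s=load('scene0');t=load('top0')
print(onz(s,[[256/5+395-.4,80/5+140-.4]],.309),onz(t,[[122/4+135-.4,102/4+225-.4]],.309))
plan(.566,.289,.40)"
```

```text
time_s: 8.25
tcp_pos: [0.747, 0.2486, 0.3986]
eef_rot: [-180.0, 0.0, 84.2]
contact_force: [-0.9, -0.2, 0.1]
gripper_width: 0.0877
gripper_force: 0.0
[[0.57362863 0.2859261  0.309     ]] [[0.56631153 0.28956387 0.309     ]]
units [ 0.145 -1.228 -0.01 ] spin None t 8.25 j [ 32.5  30.4  37.6  -0.  -97.3 141.6]
```

```bash
python3 -m inch '.02 -.17 0 0 1;.02 -.17 0 0 1;.02 -.17 0 0 1;.02 -.17 0 0 1;.02 -.17 0 0 1;.02 -.18 0 0 1;.02 -.18 0 0 1;0 0 0 0 1'
python3 -c "
from h import *
plan(.568,.288,.282)
snap('scene','s1')"
```

```text
time_s: 9.25
tcp_pos: [0.5674, 0.2883, 0.4003]
eef_rot: [179.9, -0.1, 84.2]
contact_force: [-0.2, -0.3, 0.4]
gripper_width: 0.0877
gripper_force: 0.0
units [-0.002  0.004  0.789] spin None t 9.25 j [ 44.5  13.7  13.1  -0.  -89.3 129.8]
```

```bash
python3 -m inch '0 0 .2 0 1;0 0 .2 0 1;0 0 .2 0 1;0 0 .19 0 1;0 0 0 0 0;0 0 0 0 0;0 0 0 0 0;0 0 0 0 0' 25
python3 -m inch '0 0 0 .01 0;0 0 0 .02 0;0 0 0 .025 0;0 0 0 .025 0;0 0 0 .025 0;0 0 0 .025 0;0 0 0 .025 0;0 0 0 .025 0'
python3 -c "
from h import *
s=get_state();print(s['moment'],s['joints'],s['contact_force']);snap('scene','s2');cv2.imwrite('pics/z2.png',crop(load('s2'),400,120,100,75,6))"
```

```text
time_s: 10.3
tcp_pos: [0.567, 0.2885, 0.2819]
eef_rot: [-179.9, -0.1, 84.2]
contact_force: [-10.4, 1.8, 6.0]
gripper_width: 0.0592
gripper_force: 25.0
time_s: 11.3
tcp_pos: [0.5646, 0.2904, 0.2818]
eef_rot: [-179.7, 0.2, 19.2]
contact_force: [-22.4, 9.1, 9.4]
gripper_width: 0.0593
gripper_force: 25.0
[3.4706112  8.32456787 0.09214449] [ 44.5772446   15.25520816   0.49506192  -0.37342089 -75.27597973
  64.69896296] [-22.35652629   9.07883117   9.41532971]
```

View pics/z2.png

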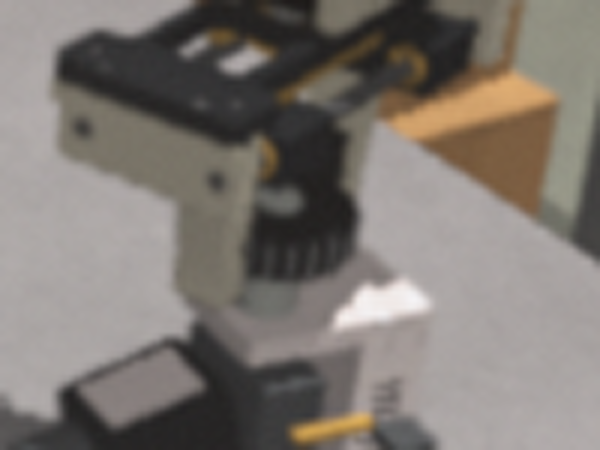

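Scene zoom: fingers hold the wheel, and the carriage has come down (pointer tip now at crop (370,420), next to the clip at (405,433)). Continue, also easing the off-centre side force.

```bash
python3 -m inch '-.02 -.02 0 .02 0;0 0 0 .026 0;0 0 0 .026 0;0 0 0 .026 0;0 0 0 .026 0;0 0 0 .026 0;0 0 0 .026 0;0 0 0 .026 0'
python3 -m inch '0 0 0 .026 0;0 0 0 0 0;0 0 0 0 0;0 0 0 0 0;0 0 0 0 1;0 0 0 0 1;0 0 0 0 1;0 0 0 0 1'
python3 -c "
from h import *
s=get_state();print(s['joints']);plan(.563,.291,.40);plan(.563,.291,.282,84)"
```

```text
time_s: 12.35
tcp_pos: [0.5654, 0.2939, 0.282]
eef_rot: [-179.6, 0.2, -53.6]
contact_force: [0.3, 12.0, -2.1]
gripper_width: 0.0595
gripper_force: 25.0
time_s: 13.35
tcp_pos: [0.5649, 0.2895, 0.2807]
eef_rot: [-180.0, -0.0, -62.7]
contact_force: [-0.3, 0.2, -0.4]
gripper_width: 0.0867
gripper_force: 0.0
[ 4.47267687e+01  1.51719412e+01  8.47808323e-02  5.97183920e-03
 -7.49104927e+01 -1.74763168e+01]
units [-0.015  0.007 -0.795] spin None t 13.35 j [ 44.7  15.2   0.1   0.  -74.9 -17.5]
units [-0.015  0.007 -0.008] spin -0.4076 t 13.35 j [ 44.7  15.2   0.1   0.  -74.9 -17.5]
```

```bash
python3 -m inch '0 0 -.4 0 1;0 0 -.4 0 1;0 0 0 -.029 1;0 0 0 -.029 1;0 0 0 -.029 1;0 0 0 -.029 1;0 0 0 -.029 1;0 0 0 -.029 1'
python3 -m inch '0 0 0 -.029 1;0 0 0 -.029 1;0 0 0 -.029 1;0 0 0 -.029 1;0 0 0 -.029 1;0 0 0 -.029 1;0 0 0 -.029 1;0 0 0 -.029 1'
python3 -c "
from h import *
snap('scene','s3');plan(.747,.2486,.2865,84)"
```

```text
time_s: 14.35
tcp_pos: [0.5649, 0.2896, 0.4006]
eef_rot: [180.0, 0.0, 0.2]
contact_force: [0.3, -0.2, -1.4]
gripper_width: 0.0878
gripper_force: 0.0
time_s: 15.35
tcp_pos: [0.5649, 0.2896, 0.4005]
eef_rot: [-180.0, 0.0, 83.8]
contact_force: [-0.0, 0.0, 1.0]
gripper_width: 0.0876
gripper_force: 0.0
units [-0.151  1.235  0.76 ] spin 0.0008 t 15.4 j [ 44.7  13.6  13.    0.  -89.4 129.5]
```

```bash
python3 -m inch '-.03 .25 0 0 1;-.03 .25 0 0 1;-.03 .25 0 0 1;-.03 .25 .09 0 1;-.03 .235 .17 0 1;0 0 .25 0 1;0 0 .25 0 1;0 0 0 0 1'
python3 - <<'E'
from h import *
w=snap("wrist","w3");s=load("s3")
a=crop(w,35,110,80,110,5);b=crop(s,440,170,40,40,10)
cv2.imwrite("pics/z3.png",np.hstack([a,cv2.copyMakeBorder(b,0,150,0,0,0)]))
E
```

```text
time_s: 16.4
tcp_pos: [0.745, 0.2455, 0.2825]
eef_rot: [-179.7, 0.2, 83.3]
contact_force: [0.3, -0.4, 0.6]
gripper_width: 0.0874
gripper_force: 0.0
```

View pics/z3.png

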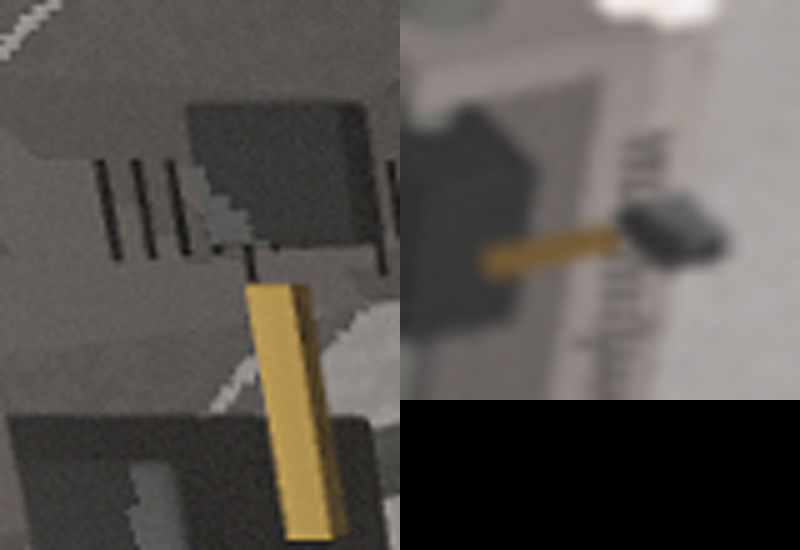

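Zoom: pointer tip now at crop (279,286), clip centre (287,174) in the wrist part (origin (35,110)); in the scene part the tip (617,238) and clip (675,231).

Run:
```python
from h import *
w2,w3,s=load("w2"),load("w3"),load("scene0")
W=lambda x,y,a,b:[(x+.5)/5-.5+a,(y+.5)/5-.5+b]
S=lambda x,y:[(x-400+.5)/10-.5+440,(y+.5)/10-.5+170]
P0,e0=tri(w2,W(153,279,45,115),s,S(627,175));C0,_=tri(w2,W(246,161,45,115),s,S(675,231))
P1,e1=tri(w3,W(279,286,35,110),s,S(617,238));C1,e=tri(w3,W(287,174,35,110),s,S(675,231))
print(P0,P1,P0-P1,C0,C1,P1-C1,e0,e1,e)
ys=np.array([np.cos(np.radians(-7.2)),np.sin(np.radians(-7.2)),0]);o=np.array([.566,.289,0])
for y in(.030,.032,.034,.036,.038):
  a=onplane(w2,[W(153,279,45,115)],o+ys*y,ys)[0];b=onplane(w3,[W(279,286,35,110)],o+ys*y,ys)[0]
  c=onplane(w2,[W(246,161,45,115)],o+ys*y,ys)[0];d=onplane(w3,[W(287,174,35,110)],o+ys*y,ys)[0]
  f=onplane(s,[S(627,175),S(617,238),S(675,231)],o+ys*y,ys)
  print(y,"wrist",a[2],b[2],a[2]-b[2],c[2],d[2],"scene",f[:,2])
```

```text
[0.60360998 0.32275809 0.23257923] [0.60361488 0.32283837 0.21553774] [-4.90738849e-06 -8.02790757e-05  1.70414882e-02] [0.60857431 0.33616496 0.21617989] [0.60864908 0.33622548 0.21610497] [-0.0050342  -0.01338711 -0.00056723] 0.0008039084461450582 0.00033415644219151025 0.0012119569100134985
0.03 wrist 0.22757667249610564 0.2106621457778443 0.016914526718261325 0.20549915230249813 0.2053341510304188 scene [0.23067965 0.21331751 0.211744  ]
0.032 wrist 0.23041137246235455 0.21365542422521677 0.016755948237137774 0.20862317291271146 0.2083971012683881 scene [0.23219874 0.21487908 0.21330942]
0.034 wrist 0.23324607242860332 0.21664870267258926 0.016597369756014058 0.21174719352292468 0.21146005150635735 scene [0.23371783 0.21644065 0.21487484]
0.036 wrist 0.23608077239485198 0.21964198111996164 0.01643879127489034 0.21487121413313776 0.21452300174432642 scene [0.23523692 0.21800222 0.21644027]
0.038 wrist 0.23891547236110086 0.22263525956733413 0.016280212793766735 0.217995234743351 0.21758595198229572 scene [0.23675601 0.21956379 0.21800569]
```

```bash
python3 -m inch '0 0 -.21 0 1;0 0 -.21 0 1;0 -.2 0 0 1;0 -.2 0 0 1;0 -.2 0 0 1;0 -.2 0 0 1;-.04 -.19 0 0 1;0 0 0 0 1'
python3 - <<'E'
from h import *
w=snap("wrist","w4");p=proj(w,[[.6036,.323,.2155],[.6086,.336,.2155]]);print(p)
x,y=(p.mean(0)-[50,40]).astype(int);print(x,y)
cv2.imwrite("pics/z4.png",crop(w,x,y,100,75,8))
E
```

```text
time_s: 17.45
tcp_pos: [0.5974, 0.2577, 0.3542]
eef_rot: [179.7, -0.2, 83.5]
contact_force: [0.6, -0.7, 0.2]
gripper_width: 0.0876
gripper_force: 0.0
[[316.26075476 155.21404815]
 [320.42826264 138.53653897]]
268 106
```

View pics/z4.png

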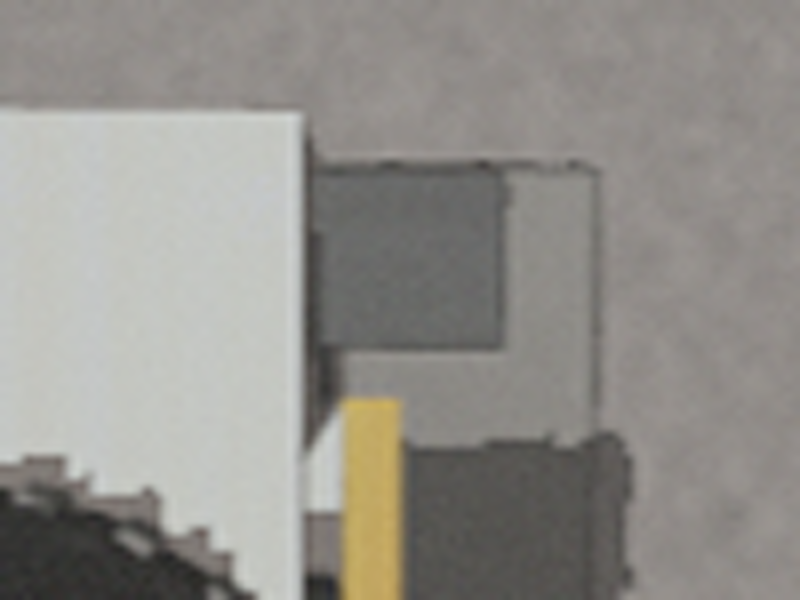

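Overhead zoom (×8, origin (268,106)): clip outer edge at x=504, pointer from x=343 to 401, tip at y=398. This gives the sideways offsets independently of height.

Run:
```python
from h import *
from scipy.optimize import least_squares
w2,w3,w4,s=load("w2"),load("w3"),load("w4"),load("scene0")
W=lambda x,y,a,b,k=5:[(x+.5)/k-.5+a,(y+.5)/k-.5+b]
xs=np.array([np.cos(np.radians(-97.2)),np.sin(np.radians(-97.2)),0]);ys=np.array([-xs[1],xs[0],0])
up=np.array([0,0,1.])
S=lambda x,y:[(x-400+.5)/10-.5+440,(y+.5)/10-.5+170]
# wrist: outer top edge points (mid of clip edge; pointer tip corner)
obs={'c':[(w4,W(504,260,268,106,8)),(w3,W(353,174,35,110)),(w2,W(310,161,45,115))],
     'p':[(w4,W(401,398,268,106,8)),(w3,W(293,286,35,110))]}
for k,h in(('c',.0035),('p',.002)):
    f=lambda X:np.concatenate([(proj(c,X)[0]-u) for c,u in obs[k]])
    r=least_squares(f,[.61,.33,.215]);print(k,r.x,"centre z",r.x[2]-h,f(r.x).round(2))
# bottom outer edges (w3) with overhead y
def xz(p3,X0,h):
    return onplane(w3,[p3],X0,ys)[0][2]+h
c=onz(w4,[W(504,260,268,106,8)],.219)[0];p=onz(w4,[W(401,398,268,106,8)],.2175)[0]
print("wrist top",xz(W(353,174,35,110),c,-.0035),xz(W(293,286,35,110),p,-.002),"bottom",xz(W(376,174,35,110),c,.0035),xz(W(310,286,35,110),p,.002))
vc=c-ys*.0096;vp=p-ys*.003
print("silh",onplane(w3,[W(287,174,35,110)],vc,ys)[0][2],onplane(w3,[W(279,286,35,110)],vp,ys)[0][2],"scene",onplane(s,[S(675,231)],vc,ys)[0][2],onplane(s,[S(617,238)],vp,ys)[0][2])
```

```text
c [0.61701615 0.33542171 0.21492071] centre z 0.2114207108859882 [-0.01  0.01 -0.28  0.    0.29 -0.  ]
p [0.60477932 0.32270635 0.21418375] centre z 0.2121837482392754 [ 0.    0.05 -0.   -0.04]
wrist top 0.2108651389529873 0.2121646353356614 bottom 0.21280852235818576 0.21262919603370084
silh 0.21305584935035254 0.21250877904180918 scene 0.21569042887796175 0.21428088362204745
```

Run:
```python
from h import *
for n,(yc,yp) in(("w2",(140,175)),("w3",(140,172))):
    g=cv2.cvtColor(load(n)["color"],cv2.COLOR_BGR2GRAY)
    for y in(yc,yc+6,yc+12): print(n,y,"x75..120",g[y-1:y+2,75:120].mean(0).astype(int).tolist())
    print(n,yp,"x60..105",g[yp:yp+3,60:105].mean(0).astype(int).tolist())
```

```text
w2 140 x75..120 [62, 57, 55, 55, 56, 56, 55, 57, 54, 55, 56, 55, 56, 52, 55, 54, 57, 54, 55, 54, 54, 54, 54, 54, 53, 55, 55, 56, 57, 55, 47, 44, 40, 40, 38, 49, 72, 80, 79, 78, 76, 79, 78, 77, 78]
w2 146 x75..120 [92, 87, 85, 70, 55, 55, 55, 57, 55, 54, 57, 54, 55, 57, 57, 55, 53, 56, 52, 57, 54, 53, 55, 57, 53, 55, 56, 56, 57, 53, 54, 49, 42, 40, 43, 39, 50, 75, 63, 36, 66, 80, 78, 37, 42]
w2 152 x75..120 [86, 90, 90, 88, 87, 87, 87, 78, 59, 56, 53, 54, 56, 55, 54, 55, 58, 56, 55, 55, 57, 54, 56, 54, 54, 55, 57, 54, 52, 55, 55, 56, 45, 45, 37, 38, 39, 57, 80, 53, 28, 79, 83, 72, 28]
w2 175 x60..105 [92, 94, 92, 91, 93, 91, 93, 92, 88, 108, 155, 152, 151, 149, 148, 145, 148, 148, 137, 91, 58, 59, 67, 82, 85, 110, 112, 111, 136, 135, 130, 111, 93, 94, 85, 85, 83, 83, 86, 84, 102, 132, 140, 139, 139]
w3 140 x75..120 [57, 57, 57, 56, 57, 56, 58, 55, 59, 56, 57, 57, 55, 57, 55, 54, 55, 56, 57, 56, 57, 55, 55, 56, 57, 56, 57, 54, 52, 42, 41, 39, 38, 38, 64, 78, 81, 80, 81, 78, 79, 77, 79, 80, 77]
w3 146 x75..120 [90, 73, 53, 57, 53, 55, 58, 57, 54, 55, 52, 56, 52, 57, 55, 54, 56, 55, 54, 55, 56, 54, 53, 55, 55, 54, 57, 55, 55, 48, 43, 43, 40, 40, 39, 69, 81, 68, 34, 58, 80, 84, 47, 32, 80]
w3 152 x75..120 [83, 86, 87, 89, 88, 85, 75, 75, 78, 67, 53, 55, 52, 57, 55, 53, 52, 57, 54, 56, 56, 55, 52, 57, 54, 55, 53, 55, 55, 55, 47, 43, 41, 41, 39, 37, 73, 82, 62, 32, 61, 81, 83, 34, 37]
w3 172 x60..105 [93, 92, 92, 92, 93, 92, 92, 90, 90, 91, 90, 90, 91, 92, 92, 90, 91, 92, 89, 91, 91, 93, 90, 89, 87, 147, 153, 151, 150, 149, 147, 146, 150, 143, 84, 59, 59, 77, 94, 90, 91, 89, 85, 83, 81]
```

Profiles put pointer and clip level within about 0.3 mm (clip outer edges 103.9/109.5, pointer 92.8/96.1 in w3), so the wheel stays. Now locate the lens from above and from the side.

```bash
python3 -m inch '-.15 -.035 0 0 1;-.15 -.035 0 0 1;-.15 -.035 0 0 1;-.15 -.035 0 0 1;-.15 -.035 .08 0 1;-.17 -.035 .08 0 1;0 0 0 0 1;0 0 0 0 1'
python3 -c "
from h import *
w=snap('wrist','w5')"
python3 -m inch '0 .2 0 0 1;0 .2 0 0 1;0 .2 0 0 1;0 .2 0 0 1;0 .2 .2 0 1;0 0 .3 0 1;0 0 0 0 1;0 0 0 0 1'
python3 - <<'E'
from h import *
w5=load('w5');w=snap('wrist','w6');print(get_state()['tcp_pos'])
for c in(w5,w):print(proj(c,[[.55,.2,.2]]))
cv2.imwrite("pics/z5.png",np.hstack([cv2.resize(c["color"][0:300],None,fx=.625*1,fy=.625) if 0 else c["color"][0:300,x:x+400] for c,x in((w5,150),(w,0))]))
E
```

```text
time_s: 18.5
tcp_pos: [0.5512, 0.1234, 0.3261]
eef_rot: [180.0, -0.0, 83.4]
contact_force: [0.2, -0.3, 0.7]
gripper_width: 0.0875
gripper_force: 0.0
time_s: 19.55
tcp_pos: [0.7009, 0.1071, 0.2526]
eef_rot: [179.9, -0.0, 83.5]
contact_force: [0.6, 0.4, 0.8]
gripper_width: 0.0874
gripper_force: 0.0
[0.70108659 0.10717921 0.25337197]
[[305.93515681 141.74775478]]
[[ 51.27456758 143.84158254]]
```

View pics/z5.png

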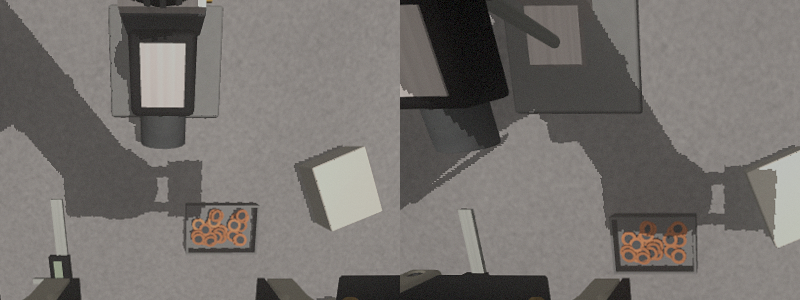

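Left part (w5, x offset 150): camera from above, label at x 139–186, y 43–107, lens barrel front edge at y≈148, x 141–186. Right part (w6): label's right edge and housing front corner at (508,95), barrel front near (470,150). I'll triangulate label corners and edges numerically.

Run:
```python
from h import *
w5,w6=load('w5'),load('w6')
for n,c,(x0,y0,x1,y1) in(("w5",w5,(281,25,346,112)),("w6",w6,(0,0,60,110))):
    g=cv2.cvtColor(c["color"],cv2.COLOR_BGR2GRAY)[y0:y1,x0:x1];m=(g>100).astype(np.uint8)
    q=max(cv2.findContours(m,0,1)[0],key=cv2.contourArea)+np.array([x0,y0])
    print(n,cv2.contourArea(q),cv2.boundingRect(q),cv2.approxPolyDP(q,3,True)[:,0].tolist(),cv2.minAreaRect(q))
g=cv2.cvtColor(w5["color"],cv2.COLOR_BGR2GRAY).astype(int)
print("w5 col",[g[y,308:320].mean().astype(int) for y in range(100,160)])
for y in(60,100,125,140):print("w5 row",y,g[y-1:y+2,275:352].mean(0).astype(int).tolist())
g=cv2.cvtColor(w6["color"],cv2.COLOR_BGR2GRAY).astype(int)
for y in range(84,160,6):print("w6 row",y,g[y,20:125:2].tolist())
```

```text
w5 2809.5 (289, 43, 47, 65) [[289, 43], [291, 106], [332, 107], [335, 44]] ((312.0, 75.0), (64.0, 46.0), 90.0)
w6 2722.5 (0, 5, 46, 92) [[0, 6], [0, 96], [45, 94], [15, 5]] ((22.5, 50.5), (91.0, 45.0), 90.0)
w5 col [np.int64(185), np.int64(184), np.int64(184), np.int64(184), np.int64(184), np.int64(186), np.int64(191), np.int64(113), np.int64(46), np.int64(50), np.int64(51), np.int64(52), np.int64(48), np.int64(47), np.int64(47), np.int64(43), np.int64(77), np.int64(84), np.int64(84), np.int64(83), np.int64(84), np.int64(84), np.int64(84), np.int64(84), np.int64(83), np.int64(85), np.int64(84), np.int64(83), np.int64(83), np.int64(82), np.int64(83), np.int64(84), np.int64(85), np.int64(83), np.int64(82), np.int64(83), np.int64(82), np.int64(81), np.int64(80), np.int64(81), np.int64(80), np.int64(81), np.int64(81), np.int64(81), np.int64(82), np.int64(83), np.int64(83), np.int64(81), np.int64(92), np.int64(134), np.int64(137), np.int64(136), np.int64(137), np.int64(137), np.int64(137), np.int64(136), np.int64(136), np.int64(137), np.int64(137), np.int64(136)]
w5 row 60 [78, 78, 77, 77
[... 3738 characters left out ...]
7, 80, 79, 74, 70, 72, 74, 75, 72, 74, 76, 74, 77, 75, 76, 78, 74, 78, 80, 74, 77, 68, 74, 67, 72, 66, 45, 46, 45, 47, 45, 43, 51, 47, 39, 40, 81, 98, 142, 136, 138, 133, 135, 138, 139, 136, 133, 135, 132, 134]
w6 row 150 [79, 78, 76, 78, 84, 80, 80, 80, 72, 74, 75, 79, 77, 80, 80, 78, 81, 82, 84, 79, 82, 82, 77, 78, 76, 70, 67, 73, 93, 132, 84, 86, 81, 87, 80, 80, 74, 138, 137, 134, 135, 134, 133, 135, 134, 133, 130, 134, 137, 134, 134, 137, 139]
w6 row 156 [77, 79, 82, 83, 79, 76, 78, 78, 73, 81, 80, 80, 82, 84, 82, 79, 84, 82, 80, 82, 81, 85, 75, 129, 138, 145, 138, 80, 80, 82, 84, 82, 120, 135, 135, 135, 138, 140, 141, 139, 138, 132, 134, 138, 140, 138, 136, 136, 133, 132, 136, 137, 138]
```

Run:
```python
from h import *
w5,w6=load('w5'),load('w6')
A,ea=tri(w5,[335.2,43.2],w6,[15.3,4.7]);B,eb=tri(w5,[332.8,107.2],w6,[45.3,94.5])
print(A,B,ea,eb); ax=(B-A)/np.linalg.norm(B-A);print("len",np.linalg.norm(B-A),"tilt",np.degrees(np.arcsin(-ax[2])),"head",np.degrees(np.arctan2(ax[1],ax[0])))
# fixed tilt 15, heading from label left/right edges
hd=np.radians(-97.2);t=np.radians(15)
ax=np.array([np.cos(hd)*np.cos(t),np.sin(hd)*np.cos(t),-np.sin(t)]);n=np.array([np.cos(hd)*np.sin(t),np.sin(hd)*np.sin(t),np.cos(t)])
M=(A+B)/2
L=onplane(w5,[[288.8,42.8],[290.6,106.5],[335.2,43.2],[332.8,107.2]],M,n);print(L.round(4))
c1=(L[0]+L[2])/2;c2=(L[1]+L[3])/2;d=c2-c1;print("heading mid",np.degrees(np.arctan2(d[1],d[0])),"width",np.linalg.norm(L[2]-L[0]),np.linalg.norm(L[3]-L[1]),"len",np.linalg.norm(d),"tilt",np.degrees(np.arcsin(-d[2]/np.linalg.norm(d))))
mid=L.mean(0)
# front rim top point
F=onplane(w5,[[313.5,148.2]],mid-n*(.0232-.018),n)[0]
xs=np.array([np.cos(hd),np.sin(hd),0]);ys=np.array([-xs[1],xs[0],0]);o=np.array([.565,.290,0])
along=(F-mid)@ax
lens=mid-n*.0232+ax*along;foc=lens+ax*.12
print("label mid",mid,"y_s",(mid-o)@ys,"along",along,"lens",lens,"focus",foc,"lens x_s",(lens-o)@xs)
# housing front edge row 115.5 col 313 top edge approx
H=onplane(w5,[[313.5,107.2],[313.5,115.5]],mid,n);print("label->housing front",(H-mid)@ax)
```

```text
[0.57786983 0.25919498 0.2348895 ] [0.57275863 0.22141687 0.22438997] 3.076289696214048e-05 0.0008634799157821867
len 0.039541747208872886 tilt 15.398470127484554 head -97.705061862473
[[0.5478 0.263  0.2348]
 [0.543  0.2249 0.2245]
 [0.5779 0.2592 0.2348]
 [0.5727 0.221  0.2244]]
heading mid -97.44723162543816 width 0.03035890975344531 0.029965755912775737 len 0.03985318883699902 tilt 14.999866649384034
label mid [0.56032656 0.24204188 0.22959789] y_s 0.0013741609861179789 along 0.05091905642049649 lens [0.55491475 0.19920294 0.19400959] focus [0.54038723 0.08420583 0.1629513 ] lens x_s 0.09134512016072095
label->housing front [0.02016151 0.0258364 ]
```

```bash
python3 -m inch '-.2 0 0 0 1;-.2 0 0 .027 1;0 0 0 .029 1;0 0 0 .029 1;0 0 0 .029 1;0 0 0 .029 1;0 0 0 .029 1;0 0 0 .029 1' >/dev/null
python3 -m inch '0 0 0 .029 1;0 0 0 .029 1;0 0 0 .029 1;0 0 0 .029 1;0 0 0 .029 1;0 0 0 .029 1;0 0 0 .029 1;0 0 0 .025 1'
python3 -c "
from h import *
print(onz(load('top0'),[[369.77,278.9]],.08));plan(.4955,-.108,.25,-71.2)"
```

```text
time_s: 21.6
tcp_pos: [0.694, 0.0475, 0.2538]
eef_rot: [-179.8, -0.0, -71.3]
contact_force: [-0.4, -0.4, 1.0]
gripper_width: 0.0877
gripper_force: 0.0
[[ 0.5189253  -0.17429319  0.08      ]]
units [0.557 1.586 0.025] spin -0.0003 t 21.6 j [ 19.9  21.5   5.7   0.  -73.9  -1.2]
```

```bash
python3 -m inch '.08 .226 0 0 1;.08 .226 0 0 1;.08 .226 0 0 1;.08 .226 0 0 1;.08 .226 0 0 1;.08 .226 0 0 1;.08 .23 0 0 1;0 0 0 0 1'
python3 - <<'E'
from h import *
w=snap("wrist","w7");h=cv2.cvtColor(w["color"],cv2.COLOR_BGR2HSV);m=cv2.inRange(h,(3,110,40),(18,255,255))
print((-w["R"].T@w["t"]))
for q in cv2.findContours(m,0,2)[0]:
    if cv2.contourArea(q)>150:
        r=cv2.minAreaRect(q);b=cv2.boxPoints(r);X=onz(w,b,.07);e=X[np.argsort(np.linalg.norm(X-X[0],axis=1))]
        print(cv2.contourArea(q),cv2.boundingRect(q),np.round(r[0],1),np.round(r[1],1),"ctr",onz(w,[r[0]],.07)[0].round(4),"sides",np.linalg.norm(e[1]-e[0]).round(4),np.linalg.norm(e[2]-e[0]).round(4),"long head",np.degrees(np.arctan2(*(e[2]-e[0])[1::-1])).round(1))
E
```

```text
time_s: 22.6
tcp_pos: [0.4949, -0.1107, 0.2538]
eef_rot: [-179.7, -0.1, -71.1]
contact_force: [1.0, 0.1, 0.4]
gripper_width: 0.0878
gripper_force: 0.0
[ 0.51734411 -0.17890793  0.41121964]
256.0 (151, 287, 28, 24) [161.6 296.7] [16.7 29.6] ctr [0.6292 0.0269 0.07  ] sides 0.0185 0.0358 long head -125.4
770.0 (287, 204, 60, 16) [316.5 211.5] [15. 59.] ctr [ 0.4995 -0.1172  0.07  ] sides 0.0154 0.0592 long head -161.1
732.5 (278, 145, 78, 11) [316.5 150. ] [77. 10.] ctr [ 0.5189 -0.1741  0.07  ] sides 0.0094 0.0745 long head -161.1
574.0 (290, 76, 53, 16) [316.   83.5] [15. 52.] ctr [ 0.5386 -0.2303  0.07  ] sides 0.0129 0.0477 long head -161.2
```

```bash
python3 -c "
from h import *
plan(.5189,-.1741,.12,-71.1)"
```

```text
units [ 0.453 -0.006  0.89 ] spin 0.0002 t 22.65 j [  9.7   3.4 -17.8   0.  -68.5   9.3]
```

```bash
python3 -m inch '.15 0 0 0 1;.15 0 0 0 1;.153 -.006 .2 0 1;0 0 .25 0 1;0 0 .25 0 1;0 0 .19 0 1;0 0 0 0 1;0 0 0 0 1'
python3 - <<'E'
from h import *
plan(.5189,-.1741,.037,-71.1)
w=snap("wrist","w8");h=cv2.cvtColor(w["color"],cv2.COLOR_BGR2HSV);m=cv2.inRange(h,(3,110,40),(18,255,255))
for q in cv2.findContours(m,0,2)[0]:
    if cv2.contourArea(q)>150: print(cv2.boundingRect(q),onz(w,[cv2.minAreaRect(q)[0]],.08))
E
```

```text
time_s: 23.65
tcp_pos: [0.5202, -0.1736, 0.1188]
eef_rot: [-179.9, -0.1, -71.0]
contact_force: [-0.0, -0.2, 1.2]
gripper_width: 0.0878
gripper_force: 0.0
units [0.    0.009 0.545] spin 0.0004 t 23.65 j [  2.   14.2 -23.8   0.  -51.9  17. ]
(278, 343, 84, 19) [[ 0.50011008 -0.11875287  0.08      ]]
(261, 241, 118, 43) [[ 0.52048214 -0.17764965  0.08      ]]
(280, 153, 79, 18) [[ 0.54012125 -0.23358599  0.08      ]]
(9, 0, 86, 27) [[ 0.69552725 -0.26048611  0.08      ]]
```

```bash
python3 -m inch '0 .008 .12 0 1;0 0 .12 0 1;0 0 .12 0 1;0 0 .1 0 1;0 0 .085 0 1;0 0 0 0 1;0 0 0 0 1;0 0 0 0 1' 12
python3 -m inch '0 0 0 0 0;0 0 0 0 0;0 0 0 0 0;0 0 0 0 0;0 0 0 0 0;0 0 0 0 0;0 0 0 0 0;0 0 0 0 0' 12
```

```text
time_s: 24.7
tcp_pos: [0.5178, -0.1741, 0.0359]
eef_rot: [-179.9, -0.0, -71.0]
contact_force: [-0.1, -0.1, 0.4]
gripper_width: 0.0877
gripper_force: 0.0
time_s: 25.7
tcp_pos: [0.5189, -0.174, 0.036]
eef_rot: [-179.9, -0.1, -71.0]
contact_force: [5.0, 0.2, 4.0]
gripper_width: 0.0804
gripper_force: 12.0
```

```bash
python3 -m inch '0 0 -.04 0 0;0 0 -.04 0 0;0 0 -.04 0 0;0 0 -.04 0 0;0 0 0 0 0;0 0 0 0 0;0 0 0 0 0;0 0 0 0 0'
python3 - <<'E'
from h import *
s=get_state();print(s["contact_force"],s["gripper_width"])
w=snap("wrist","w9");h=cv2.cvtColor(w["color"],cv2.COLOR_BGR2HSV);m=cv2.inRange(h,(3,110,40),(18,255,255))
for q in cv2.findContours(m,0,2)[0]:
    if cv2.contourArea(q)>150: print(cv2.contourArea(q),cv2.boundingRect(q))
R=Rot.from_euler("xyz",s["eef_rot"],degrees=True).as_matrix();tx,ty=R[:,0],R[:,1]
C=s["tcp_pos"]+[0,0,.019]
def pts(th):
    th=np.radians(th);n=tx*np.cos(th)-np.array([0,0,np.sin(th)]);u=np.cross(n,ty);u*=np.sign(u[2])
    a=np.linspace(0,2*np.pi,72);return np.vstack([C+r*np.outer(np.cos(a),u)+r*np.outer(np.sin(a),ty)+n*e for r in(.04,.026) for e in(.005,-.005)])
for th in(0,10,15,20):
    p=proj(w,pts(th));print(th,p.min(0).round(1),p.max(0).round(1))
E
```

```text
time_s: 26.7
tcp_pos: [0.5172, -0.1741, 0.0591]
eef_rot: [180.0, 0.0, -71.0]
contact_force: [0.2, 0.1, -2.9]
gripper_width: 0.08
gripper_force: 12.0
[ 0.21504318  0.06862562 -2.85331555] 0.0799522588022034
4243.0 (232, 343, 173, 42)
4176.5 (228, 272, 182, 39)
2386.5 (260, 154, 107, 25)
0 [224.2 270.7] [411.1 381.7]
10 [224.6 282.3] [410.7 364.4]
15 [224.8 288.3] [410.5 354.7]
20 [224.7 294.4] [410.6 344.4]
```

```bash
cat > ringt.py <<'E'
from h import *
def look(tag,C=None):
    s=get_state();w=snap("wrist",tag);h=cv2.cvtColor(w["color"],cv2.COLOR_BGR2HSV);m=cv2.inRange(h,(3,110,40),(18,255,255))
    R=Rot.from_euler("xyz",s["eef_rot"],degrees=True).as_matrix();tx,ty=R[:,0],R[:,1];C=s["tcp_pos"]+[0,0,.019]
    def pts(th):
        th=np.radians(th);n=tx*np.cos(th)-np.array([0,0,np.sin(th)]);u=np.cross(n,ty);u*=np.sign(u[2]);a=np.linspace(0,2*np.pi,72)
        return np.vstack([C+r*np.outer(np.cos(a),u)+r*np.outer(np.sin(a),ty)+n*e for r in(.04,.026) for e in(.005,-.005)])
    print("F",s["contact_force"].round(1),"w",s["gripper_width"].round(4),s["tcp_pos"].round(4))
    print("blobs",[cv2.boundingRect(q) for q in cv2.findContours(m,0,2)[0] if cv2.contourArea(q)>150])
    print("col318",np.flatnonzero(m[:,314:322].mean(1)>128).tolist())
    for th in(0,10,15,20): print(th,proj(w,pts(th)).min(0).round(1),proj(w,pts(th)).max(0).round(1))
E
python3 -m inch '.01 0 0 0 0;.01 0 0 0 0;.01 0 0 0 0;.01 0 0 0 0;0 0 0 0 0;0 0 0 0 0;0 0 0 0 0;0 0 0 0 0'
python3 -c "
from ringt import *
look('w10')"
```

```text
time_s: 27.75
tcp_pos: [0.5193, -0.1798, 0.0593]
eef_rot: [180.0, -0.0, -71.0]
contact_force: [-1.3, 1.4, -1.9]
gripper_width: 0.0801
gripper_force: 12.0Traceback (most recent call last):
  File "<string>", line 3, in <module>
    look('w10')
    ~~~~^^^^^^^
  File "ringt.py", line 8, in look
    print("F",s["contact_force"].round(1),"w",s["gripper_width"].round(4),s["tcp_pos"].round(4))
                                              ^^^^^^^^^^^^^^^^^^^^^^^^
AttributeError: 'float' object has no attribute 'round'
```

```bash
sed -i 's/s\["gripper_width"\].round(4)/s["gripper_width"]/' ringt.py
python3 -c "
from ringt import *
look('w11')"
python3 -m inch '.01 0 0 0 0;.01 0 0 0 0;0 0 0 0 0;0 0 0 0 0;0 0 0 0 0;0 0 0 0 0;0 0 0 0 0;0 0 0 0 0'
python3 -c "
from ringt import *
look('w12')"
```

```text
F [-0.7  1.5 -2.5] w 0.08018824444821697 [ 0.5193 -0.1798  0.0593]
blobs [(237, 343, 162, 20), (227, 283, 183, 28), (261, 165, 106, 28)]
col318 [166, 167, 168, 169, 170, 171, 172, 173, 174, 175, 176, 177, 178, 179, 180, 181, 182, 183, 184, 185, 186, 187, 188, 189, 190, 191, 192, 283, 284, 285, 286, 287, 288, 289, 290, 291, 292, 293, 294, 295, 296, 297, 298, 299, 300, 301, 302, 343, 344, 345, 346, 347, 348, 349, 350, 351, 352, 353, 354, 355, 356, 357, 358, 359, 360, 361, 362, 380]
0 [224.2 270.7] [411.  381.7]
10 [224.5 282.3] [410.7 364.4]
15 [224.8 288.3] [410.5 354.7]
20 [224.7 294.4] [410.6 344.4]
time_s: 28.85
tcp_pos: [0.5203, -0.1826, 0.0593]
eef_rot: [180.0, 0.0, -71.0]
contact_force: [0.1, 2.2, -2.7]
gripper_width: 0.0802
gripper_force: 12.0
F [ 0.1  2.2 -2.7] w 0.08022124476291631 [ 0.5203 -0.1826  0.0593]
blobs [(247, 343, 141, 11), (227, 288, 184, 23), (261, 171, 105, 28)]
col318 [172, 173, 174, 175, 177, 178, 179, 180, 181, 182, 183, 184, 185, 186, 187, 188, 189, 190, 191, 192, 193, 194, 195, 196, 197, 198, 288, 289, 290, 291, 292, 293, 294, 295, 296, 297, 298, 299, 300, 301, 302, 303, 304, 305, 306, 307, 343, 344, 345, 346, 347, 348, 349, 350, 351, 352, 353, 375]
0 [224.1 270.7] [411.  381.8]
10 [224.5 282.3] [410.6 364.4]
15 [224.7 288.3] [410.4 354.7]
20 [224.6 294.5] [410.5 344.4]
```

```bash
python3 -m inch '0 0 0 0 0;0 0 -.05 0 0;0 0 -.1 0 0;0 0 -.15 0 0;0 0 -.2 0 0;0 0 -.2 0 0;0 0 -.1 0 0;0 0 0 0 0' 30
python3 -c "
from ringt import *
look('w13');plan(.540,.0836,.18,-97.4)"
```

```text
time_s: 29.9
tcp_pos: [0.5209, -0.1827, 0.1807]
eef_rot: [-179.8, -0.1, -71.0]
contact_force: [0.9, -0.7, -4.3]
gripper_width: 0.0798
gripper_force: 30.0
F [ 0.9 -0.7 -4.3] w 0.0798134417030211 [ 0.5209 -0.1827  0.1807]
blobs [(240, 343, 157, 17), (227, 283, 184, 29), (286, 162, 62, 15), (68, 1, 53, 58)]
col318 [162, 163, 164, 165, 166, 167, 168, 169, 170, 171, 172, 173, 174, 175, 283, 284, 285, 286, 287, 288, 289, 290, 291, 292, 293, 294, 295, 296, 297, 298, 299, 300, 301, 302, 303, 343, 344, 345, 346, 347, 348, 349, 350, 351, 352, 353, 354, 355, 356, 357, 358, 359]
0 [224.1 270.6] [411.  381.6]
10 [224.4 282.2] [410.6 364.3]
15 [224.7 288.2] [410.4 354.6]
20 [224.6 294.4] [410.5 344.3]
units [-1.635 -0.702 -0.005] spin 0.0733 t 29.95 j [  1.  11. -19.  -0. -60.  18.]
```

Ring is lifted, but its tilt reads about 11.6° (rows 283–359), so it sprang back. I lower it to the slot mouth and push a bit further.

```bash
python3 -m inch '-.01 0 .1 0 0;0 0 .15 0 0;0 0 .15 0 0;0 0 .15 0 0;0 0 .13 0 0;0 0 .07 0 0;0 0 .03 0 0;0 0 0 0 0' 15
python3 -c "
from ringt import *
look('w14')"
```

```text
time_s: 30.95
tcp_pos: [0.5198, -0.1812, 0.0621]
eef_rot: [180.0, 0.0, -71.0]
contact_force: [-0.9, 0.1, -3.0]
gripper_width: 0.0802
gripper_force: 15.0
F [-0.9  0.1 -3. ] w 0.08022541161707435 [ 0.5198 -0.1812  0.0621]
blobs [(240, 343, 157, 17), (227, 284, 184, 27), (262, 168, 104, 27)]
col318 [168, 169, 170, 171, 172, 173, 174, 175, 176, 177, 178, 179, 180, 181, 182, 183, 184, 185, 186, 187, 188, 189, 190, 191, 192, 193, 194, 284, 285, 286, 287, 288, 289, 290, 291, 292, 293, 294, 295, 296, 297, 298, 299, 300, 301, 302, 303, 343, 344, 345, 346, 347, 348, 349, 350, 351, 352, 353, 354, 355, 356, 357, 358, 359, 381]
0 [224.2 270.7] [411.1 381.7]
10 [224.5 282.3] [410.7 364.4]
15 [224.8 288.3] [410.5 354.7]
20 [224.7 294.4] [410.6 344.4]
```

```bash
python3 -m inch '.008 0 0 0 0;.008 0 0 0 0;.008 0 0 0 0;.008 0 0 0 0;0 0 0 0 0;0 0 0 0 0;0 0 0 0 0;0 0 0 0 0'
python3 -c "
from ringt import *
look('w15')"
python3 -m inch '0 0 -.05 0 0;0 0 -.08 0 0;0 0 -.08 0 0;0 0 -.08 0 0;0 0 -.08 0 0;0 0 0 0 0;0 0 0 0 0;0 0 0 0 0'
python3 -c "
from ringt import *
look('w16')"
```

```text
time_s: 32.0
tcp_pos: [0.5214, -0.1857, 0.0623]
eef_rot: [-180.0, -0.0, -71.0]
contact_force: [-0.7, 2.2, -2.3]
gripper_width: 0.0802
gripper_force: 15.0
F [-0.7  2.2 -2.3] w 0.08019902906613399 [ 0.5214 -0.1857  0.0623]
blobs [(226, 291, 185, 20), (262, 178, 104, 28), (0, 0, 25, 23)]
col318 [178, 179, 180, 181, 182, 183, 184, 185, 186, 187, 188, 189, 190, 191, 192, 193, 194, 195, 196, 197, 198, 199, 200, 201, 202, 203, 204, 205, 292, 293, 294, 295, 296, 297, 298, 299, 300, 301, 302, 303, 304, 305, 306, 307, 308, 309, 310, 343, 344, 345, 374]
0 [224.2 270.7] [411.  381.7]
10 [224.5 282.3] [410.7 364.4]
15 [224.8 288.3] [410.4 354.6]
20 [224.7 294.4] [410.5 344.4]
time_s: 33.05
tcp_pos: [0.521, -0.1857, 0.1172]
eef_rot: [179.9, 0.0, -71.0]
contact_force: [-0.3, -0.2, -2.8]
gripper_width: 0.0801
gripper_force: 15.0
F [-0.3 -0.2 -2.8] w 0.08011650705709462 [ 0.521  -0.1857  0.1172]
blobs [(247, 343, 142, 42), (227, 287, 184, 24), (275, 170, 79, 20), (0, 0, 88, 44)]
col318 [170, 171, 172, 173, 174, 175, 176, 177, 178, 179, 180, 181, 182, 183, 184, 185, 186, 187, 188, 189, 287, 288, 289, 290, 291, 292, 293, 294, 295, 296, 297, 298, 299, 300, 301, 302, 303, 304, 305, 306, 307, 343, 344, 345, 346, 347, 348, 349, 350, 351, 352, 353, 357, 358, 359, 360, 361, 362, 363, 364, 365, 366, 367, 368, 369, 370, 371, 372, 373, 376]
0 [224.2 270.7] [411.  381.8]
10 [224.5 282.3] [410.7 364.4]
15 [224.8 288.3] [410.4 354.7]
20 [224.7 294.5] [410.6 344.4]
```

Ring is now about 15° tilted (rows 287–353, against 66 rows modelled at 15°). Carry it to the focus.

```bash
python3 -m inch '0 0 -.05 .01 0;0 0 -.05 .015 0;0 0 -.05 .015 0;0 0 -.03 .015 0;0 0 0 .0125 0;0 0 0 .0058 0;0 0 0 0 0;0 0 0 0 0'
python3 -c "
from h import *
plan(.540,.0836,.143,-97.4)"
```

```text
time_s: 34.1
tcp_pos: [0.5213, -0.1858, 0.1446]
eef_rot: [180.0, -0.0, -97.3]
contact_force: [-0.4, 0.1, -3.4]
gripper_width: 0.0799
gripper_force: 15.0
units [-1.797  0.106  0.011] spin 0.0002 t 34.1 j [  0.7  13.1 -21.3  -0.  -55.6  -8. ]
```

```bash
python3 -m inch '-.08 .01 0 0 0;-.16 .01 0 0 0;-.2 .015 0 0 0;-.2 .015 0 0 0;-.2 .015 0 0 0;-.2 .015 0 0 0;-.2 .01 0 0 0;-.15 .005 0 0 0'
python3 -m inch '-.15 .005 0 0 0;-.11 .005 0 0 0;-.08 0 0 0 0;-.05 0 0 0 0;-.017 0 .01 0 0;0 0 0 0 0;0 0 0 0 0;0 0 0 0 0'
python3 - <<'E'
from ringt import *
look('w17');plan(.540,.0836,.143,-97.4)
s=snap("scene","s9");t=snap("top","t9")
n_=np.array([np.cos(np.radians(-97.4))*np.cos(np.radians(15)),np.sin(np.radians(-97.4))*np.cos(np.radians(15)),-np.sin(np.radians(15))])
C=get_state()["tcp_pos"]+[0,0,.02];ty=np.cross([0,0,1],n_);ty/=np.linalg.norm(ty);u=np.cross(n_,ty);a=np.linspace(0,6.283,72)
X=np.vstack([C+.04*(np.outer(np.cos(a),u)+np.outer(np.sin(a),ty))+n_*e for e in(.005,-.005)])
for n,c in(("scene",s),("top",t)):
    p=proj(c,X);lo,hi=p.min(0),p.max(0);h=cv2.cvtColor(c["color"],cv2.COLOR_BGR2HSV);m=cv2.inRange(h,(3,90,30),(20,255,255))
    x0,y0=(lo-12).astype(int);x1,y1=(hi+12).astype(int);q=np.argwhere(m[y0:y1,x0:x1])+[y0,x0]
    print(n,"model",lo.round(1),hi.round(1),"obs",q.min(0)[::-1] if len(q) else None,q.max(0)[::-1] if len(q) else None,len(q))
E
```

```text
time_s: 35.1
tcp_pos: [0.534, 0.0246, 0.145]
eef_rot: [-180.0, 0.0, -97.3]
contact_force: [0.2, -0.7, -2.1]
gripper_width: 0.08
gripper_force: 15.0
time_s: 36.1
tcp_pos: [0.5405, 0.0833, 0.1434]
eef_rot: [-180.0, 0.0, -97.4]
contact_force: [0.8, 0.5, -3.7]
gripper_width: 0.0799
gripper_force: 15.0
F [ 0.8  0.5 -3.7] w 0.07987144646602687 [0.5405 0.0833 0.1434]
blobs [(247, 343, 142, 11), (227, 286, 184, 25), (181, 204, 92, 63)]
col318 [287, 288, 289, 290, 291, 292, 293, 294, 295, 296, 297, 298, 299, 300, 301, 302, 303, 304, 305, 306, 343, 344, 345, 346, 347, 348, 349, 350, 351, 352, 353, 377, 378, 379, 383]
0 [223.5 271. ] [410.3 382.2]
10 [223.8 282.6] [410.  364.9]
15 [224.1 288.6] [409.7 355.2]
20 [224.  294.8] [409.9 344.9]
units [-0.002  0.003  0.002] spin -0.0 t 36.15 j [ 29.3  12.6 -22.2   0.  -55.2 -36.7]
scene model [347.7 208.3] [366.8 242.1] obs [336 196] [359 238] 21
top model [259.5 251.1] [271.  284.8] obs [247 239] [282 285] 201
```

```bash
python3 -m inch '0 0 0 0 0;0 0 0 0 0;0 0 0 0 0;0 0 0 0 0;0 0 0 0 0;0 0 0 0 0;0 0 0 0 0;0 0 0 0 0'
python3 -c "
from plant import close_job
print(close_job())"
```

```text
time_s: 37.25
tcp_pos: [0.5405, 0.0836, 0.1433]
eef_rot: [-180.0, 0.0, -97.4]
contact_force: [1.2, -0.4, -3.7]
gripper_width: 0.0802
gripper_force: 15.0
the job is handed in; nothing more can be done
None
```

I handed the job in at 37 s (no verdict came back): the pointer is level with the clip (wrist-camera edges agree to about 0.3 mm, the coarser scene view put it about 1.4 mm low), and the large ring is held still 120 mm in front of the lens at about 15° tilt, with the ring placed at my measured focus point but not checked there by a second camera because the fingers hid it.

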